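Short spin: close the centrifuge and hold the run lever

ROBOT

A 6-joint arm with a two-finger parallel gripper is mounted at the origin on the work surface. World frame = base frame: x ahead of the robot, y to its left, z up, the work surface at z = 0. Lengths are in m, angles in rad, forces in N, time in s.
With the tool pointing down it reaches from about 0.375 to 0.975 m from the base axis. Payload 3.8 kg.
Tool frame: the origin (TCP) lies midway between the tips of the shut fingers; the grasp point (between the pads) lies 19 mm behind it; z points along the fingers, y is the line along which they close (so a half turn about z gives the same grasp; the last joint's range is limited). The gripper opens to 85 mm and grips with 20 to 120 N. Pads are 22 mm wide; open, the fingers measure 114 mm over their backs; the gripper's body (76 mm by 85 mm) begins 54 mm behind the grasp point. The pads swing forward as they close: fully open they stand 13 mm farther back than shut.
Start: joints at [1.154, 0.264, 1.604, -0, 1.274, -0.037], TCP at [0.25, 0.627, 0.231] pointing down, gripper open.
Joint ranges: [-2.63, 2.63], [-0.94, 2.18], [0.31, 2.57], [-1.31, 4.45], [0, 2.66], [-2.55, 2.55]. Speed limits (rad/s): [2.57, 2.57, 3.14, 3.14, 3.14, 3.14].

INTERFACE

Orientations are given as a rotation vector (axis times angle).
In Python, from workcell import sensors, viewer, job gives the robot as it stands.
- The arm moves only by the shell command python3 -m inch 'ROWS' [FORCE]. ROWS is JSON, one flat list of numbers, 7 for each row, row after row: the shift along the tool's x, y, z in mm, then the turn, a rotation vector about the tool's x, y, z in degrees, then the finger opening in mm, from 0 to 85.4. A call has exactly 8 rows; each row shifts and turns the commanded pose from where the row before left it, along the tool's axes as they then stand; what a row does not reach is not made up. A row lasts 1/10 s, in which the tool goes at most 50 mm and 8.59 degrees, less where a joint would pass 70% of its speed; a pose out of reach is approached as far as the arm can. A call is refused whole if a number of a shift passes 50 or a number of a turn 8.59, either way. A call with a gripper value outside its range is refused whole. The fingers move at their own pace and stop on an object; FORCE is the grip in N (left out, the last holds). Time passes only in rows, so rows that do not move let the fingers close, or fill a call up. It gives the time, the measured TCP pose, the force, the opening and the grip force at its end, in the units of the state.
- sensors.read_state(): the state, without advancing time (a new reading comes with each control period).
- viewer.read_camera(name): name is "side" or "top" or "wrist"; returns the picture (400x640x3 uint8, red, green, blue); there is no depth.
- viewer.camera_params(name): a dict with "K" (3x3 intrinsics, pixels), "k1" (the pictures are not rectified: a ray, as slopes to the right and down, at radius r is drawn at 1 + k1 r^2 times it, then the intrinsics apply), "world_to_cam" (4x4, takes a point from world to camera coordinates). Camera axes: x right, y down, z forward; pixel columns grow to the right and rows downward; lengths in m; the calibration is good to about 2 mm. A picture is of the moment at which its call begins: read the wrist's pose just before it. camera_params takes no time and is no camera call; for the wrist camera it gives the pose at the moment of the call.
- job.finish_job(): hands the job in; it is judged then, once.
The state is a dict: "time": time; "q": joint angles; "joint_vel": joint speeds; "joint_torque": joint torques, N m; "tool_pos": TCP position; "tcp_rot": TCP orientation; "wrist_force": force on the tool from outside, world axes, zero at the start; "torque": the same for the moment, N m; "width": opening from 0.0 (shut) to 1.0 (fully open); "grip_force": force on a finger pad.
Only numpy, scipy, OpenCV 4.12 (cv2) and the standard library are available. Lean on these libraries where they do the work, as an engineer would, in place of code of your own. Each camera call takes 0.05 s, during which the arm holds its last target. There are 200 camera calls.

TASK

Give the small bench centrifuge a short spin: lower its open teal lid fully shut without slamming it, then push the orange cross-bar of the spring-return run lever beside it forward (away from its rest side, towards the yellow stop pin) all the way to its stop and keep holding it there. The job finishes while you are still holding the lever at its stop: do not let go or pull back at the end. Leave the yellow tip box, the wooden slide box and the amber bottle where they stand.

Things in the scene. Friction and masses are not known exactly. Their poses are not given: they have to be found in the camera images.
- centrifuge: white bench centrifuge, fixed to the bench, 200 (x) x 210 (y) mm and 125 mm high to its rim; origin at the centre of its underside, z up, x from its front panel towards the lid hinge at its rear; it may stand anywhere ahead of the robot and be turned
- lid_hinge (a point): point on the hinge line of the lid, at mid-width, at the rear of the centrifuge (102 mm along the centrifuge's x from its centre, 125 mm above the bench); the hinge line runs along the centrifuge's y
- lid_press (a point): point on the outer (upper) face of the teal lid, at mid-width near its front edge: 165 mm from the hinge line along the lid and 17.5 mm above the hinge line when shut. The lid is a 16 mm thick panel reaching 209 mm from the hinge line, 210 mm wide, with a black tab 60 mm wide reaching 14 mm farther at its front
- lid (a joint): angle of the lid in rad: 0 shut, grows as its front edge rises; starts raised between 0.7 and 1.1. The hinge is stiff: the lid stays where it is left and needs a push of about 0.5 to 3 N near its front edge to move
- lever_stand: dark steel foot plate (110 x 75 x 10 mm) with a grey hanger bracket 90 mm high, fixed to the bench, that carries the run lever; on the left or on the right of the centrifuge; origin at the centre of its underside, z up, its x axis is the forward direction in which the lever is pushed (yaw within 0.6 rad of straight away from the robot); the yellow stop pin is on the forward side
- lever_pivot (a point): centre of the lever's pivot, 70 mm above the bench over the stand's origin; the pivot axis runs along the stand's y
- lever_bar (a point): centre of the orange cross-bar at the lever's end: 18 mm thick, 60 mm long along the stand's y, 100 mm from the pivot on an aluminium arm 10 mm thick and 14 mm wide. At rest the arm leans 0.5 rad back from upright (bar 158 mm above the bench, 48 mm behind the pivot), at the stop it leans 0.5 rad forward
- run_lever (a joint): angle of the lever in rad from its rest position: 0 at rest, 1.0 at its stop, grows as the bar is pushed forward. A spring pulls it back: at the bar about 1.6 N at rest, about 6 N at the stop; it springs back when let go
- tip_box: yellow box of pipette tips with a clear top, 85 x 120 x 61 mm, loose, on the other side of the centrifuge from the lever; origin at the centre of its underside; leave alone
- slide_box: wooden slide box, 102 x 152 x 41 mm, loose, behind the lever or the tip box as the robot sees it; origin at the centre of its underside; leave alone
- reagent_bottle: amber jar with a blue cap, 64 mm diameter, 110 mm high, loose, behind the lever or the tip box as the robot sees it; origin at the centre of its underside; leave alone
Mind the look-alikes: they are no part of the job. Of the things shaped like the lever_stand, the steel one is meant.

How it is judged:
By the outcome, as a careful person would: the job done as asked, in the order asked, and still so for the second after the job is handed in, while the arm keeps its last pose, push and grip.
It also fails if it takes over 48 s, if anything falls off the work surface, if the arm or the gripper's body presses on something with over 40 N, if the wrist force passes 120 N, or if a joint passes its speed limit or range.

## Working session

There is one attempt and no reset: what is moved stays moved. The work goes in short steps, Python scripts to look and compute and a shell command to move; the robot and the scene stay as the last step left them, time stands still between calls to the robot, and variables do not carry over. Pictures are saved under pics/ and viewed, at most 10 in all, crops included, and the job is handed in when it is done.

```bash
mkdir -p pics; ls
python3 - <<'E'
from workcell import sensors, viewer
import cv2
for n in("side","top"):
    im=viewer.read_camera(n); cv2.imwrite(f"pics/{n}0.png",im[:,:,::-1])
    p=viewer.camera_params(n); print(n,p)
s=sensors.read_state(); print(s)
E
```

```text
pics
side {'K': array([[406.6716687 ,   0.        , 323.38588283],
       [  0.        , 406.6716687 , 202.57169965],
       [  0.        ,   0.        ,   1.        ]]), 'k1': -0.020730561574439414, 'world_to_cam': array([[ 0.96589969, -0.25884118,  0.00624769, -0.49855178],
       [-0.14919173, -0.57612579, -0.80362983,  0.19380768],
       [ 0.21161195,  0.7752937 , -0.59509669,  1.19025034],
       [ 0.        ,  0.        ,  0.        ,  1.        ]])}
top {'K': array([[500.39988917,   0.        , 319.50024002],
       [  0.        , 500.39988917, 198.82545871],
       [  0.        ,   0.        ,   1.        ]]), 'k1': 0.0417880386712421, 'world_to_cam': array([[ 0.01304282, -0.99990512, -0.00443203,  0.03382016],
       [-0.98264574, -0.01199722, -0.18510381,  0.53954882],
       [ 0.18503307,  0.00676939, -0.98270898,  1.4362202 ],
       [ 0.        ,  0.        ,  0.        ,  1.        ]])}
{'time': 0.1, 'q': array([ 1.15411205e+00,  2.64687286e-01,  1.60524596e+00, -1.49530566e-05,
        1.27372560e+00, -3.68928053e-02]), 'joint_vel': array([ 0.00023287, -0.00015032, -0.00341317,  0.00129502,  0.00086348,
        0.00025589]), 'joint_torque': array([ 5.39728317e-04, -5.16706753e+01, -3.68590593e+01,  1.26508877e-05,
        6.17367201e-03, -3.38587633e-06]), 'tool_pos': array([0.24997004, 0.62628468, 0.23007556]), 'tcp_rot': array([-0.59290391, -3.08467632,  0.00316705]), 'wrist_force': array([ 0.21867615,  0.19975375, -0.62424253]), 'torque': array([-0.01727744,  0.02663981,  0.00360211]), 'grip_force': 0.0, 'width': 1.003174778228486}
```

View pics/side0.png

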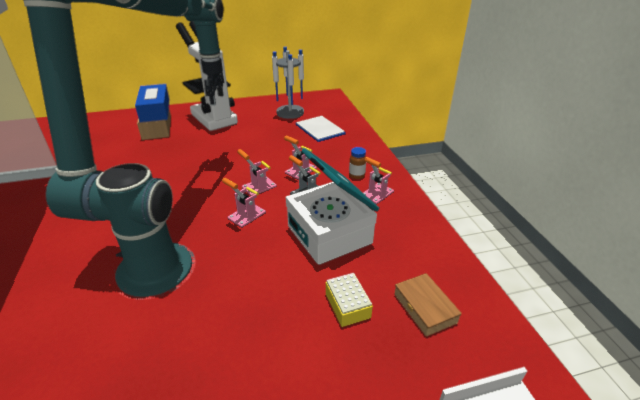

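View pics/top0.png

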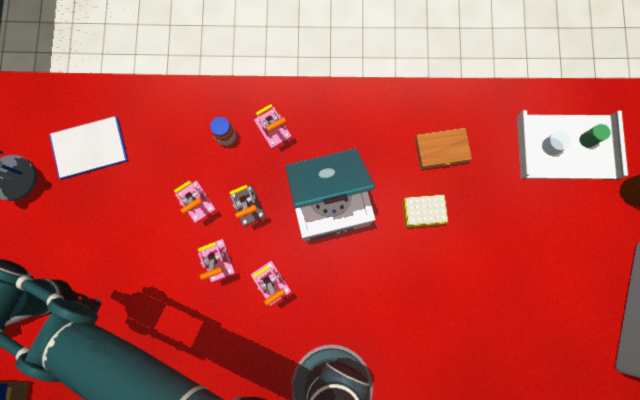

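The top view shows five lever stands: four have pink feet, at (194,201), (272,127), (215,260) and (271,284). One has a dark foot, at (247,205), and it is just left of the centrifuge at (333,195), so it fits the steel description. I'll confirm with an enlarged crop.

Run:
```python
import cv2,numpy as np
a=cv2.imread("pics/top0.png")[140:250,170:390]; b=cv2.imread("pics/side0.png")[130:270,220:400]
cv2.imwrite("pics/ct.png",cv2.resize(a,None,fx=3.6,fy=3.6,interpolation=cv2.INTER_CUBIC))
cv2.imwrite("pics/cs.png",cv2.resize(b,None,fx=4,fy=4,interpolation=cv2.INTER_CUBIC))
```

```text
(no output)
```

View pics/ct.png

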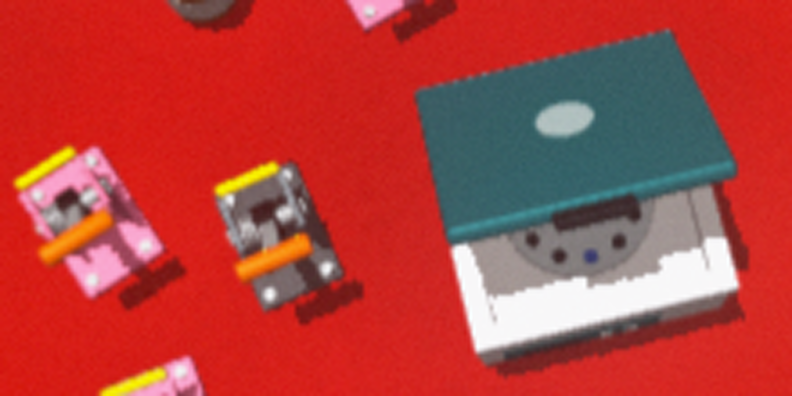

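View pics/cs.png

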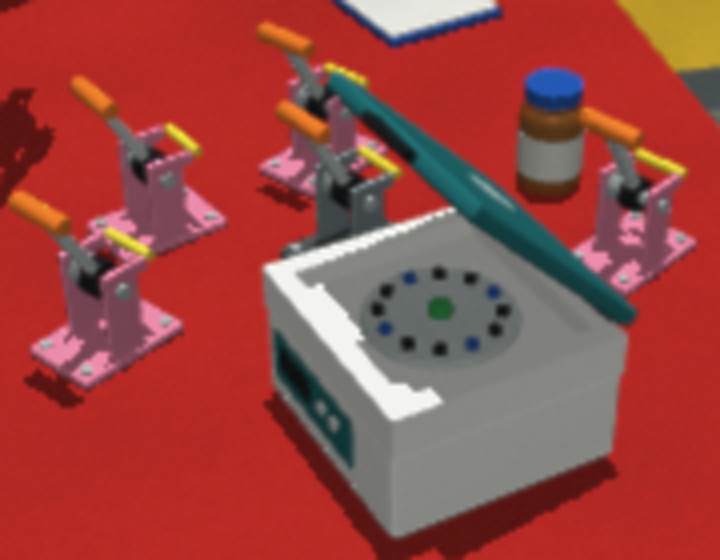

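The crops confirm it. The steel stand is the dark one at top (247,205), with its orange bar at about (246,211). The lid is open with its hinge on the far side. Next I'll fit both poses from the picked corners.

```bash
cat > h.py <<'E'
import numpy as np, cv2
from scipy.optimize import least_squares
from workcell import viewer
def proj(c,P):
    P=np.atleast_2d(P)@c["world_to_cam"][:3,:3].T+c["world_to_cam"][:3,3]
    s=P[:,:2]/P[:,2:]; s=s*(1+c["k1"]*(s**2).sum(1,keepdims=True))
    return s@c["K"][:2,:2].T+c["K"][:2,2]
def W(x,y,yaw,P):
    c,s=np.cos(yaw),np.sin(yaw); P=np.asarray(P,float)
    return np.stack([x+c*P[:,0]-s*P[:,1],y+s*P[:,0]+c*P[:,1],P[:,2]],1)
E
cat > fit.py <<'E'
from h import *
C={n:viewer.camera_params(n) for n in("top","side")}
T=lambda l:np.array(l)/3.6+[170,140]
S=lambda l:np.array(l)/4+[220,130]
def lid(d,y,h,a): return [.102-d*np.cos(a)-h*np.sin(a),y,.125+d*np.sin(a)-h*np.cos(a)*-1] 
def cen(p):
    a=p[3]
    L=lambda d,y,h:[.102-d*np.cos(a)+h*np.sin(a),y,.125+d*np.sin(a)+h*np.cos(a)]
    t=[[-.1,.105,.125],[-.1,-.105,.125],L(.209,.105,.0175),L(.209,-.105,.0175),L(.209,.105,.0015),L(.209,-.105,.0015)]
    s=[[-.1,.105,.125],[-.1,-.105,.125],[.1,-.105,.125],[-.1,-.105,0],[.1,-.105,0],L(.209,.105,.0175)]
    return proj(C["top"],W(*p[:3],t)),proj(C["side"],W(*p[:3],s))
ct=T([[477,350],[738,288],[448,228],[735,163],[452,240],[737,177]])
cs=S([[265,268],[393,420],[627,330],[397,537],[612,452],[335,68]])
r=lambda p:np.r_[(cen(p)[0]-ct).ravel(),(cen(p)[1]-cs).ravel()]
f=least_squares(r,[.65,0,.0,.9],loss="soft_l1"); print("cent",f.x,r(f.x).round(1))
def st(p):
    b=[-.1*np.sin(.5),0,.07+.1*np.cos(.5)]
    t=[[b[0],.03,b[2]],[b[0],-.03,b[2]],[-.055,.0375,.01],[-.055,-.0375,.01],[.055,-.0375,.01]]
    s=[b]
    return proj(C["top"],W(*p,t)),proj(C["side"],W(*p,s))
tt=T([[238,270],[310,242],[268,308],[342,272],[293,163]]); ss=S([[303,121]])
r2=lambda p:np.r_[(st(p)[0]-tt).ravel(),(st(p)[1]-ss).ravel()]
g=least_squares(r2,[.65,.2,0],loss="soft_l1"); print("stand",g.x,r2(g.x).round(1))
a=f.x[3]
print("bar",W(*g.x,[[-.048,0,.158]]),"stopbar",W(*g.x,[[.048,0,.158]]))
for a in (a,.6,.4,.2,0):
  print("press",a,W(*f.x[:3],[[.102-.165*np.cos(a)+.0175*np.sin(a),0,.125+.165*np.sin(a)+.0175*np.cos(a)]]))
E
python3 fit.py
```

```text
cent [0.54019743 0.01125492 0.25608906 0.78520393] [-0.6 -0.4 -0.  -1.2 -1.3  0.6  0.5 -1.3 -1.1  2.3  0.7  0.  -0.5 -0.6
  0.1  0.   0.6  0.8 -0.8  2.8  0.9  1.6 -0.3 -0.9]
stand [0.52558251 0.26082569 0.44301585] [-0.   0.6  0.1 -0.7 -1.5  0.6  0.7  0.4  0.  -1.6  0.1  0.2]
bar [[0.48221629 0.24024971 0.158     ]] stopbar [[0.56894873 0.28140166 0.158     ]]
press 0.7852039258087078 [[0.53794988 0.01066642 0.25402673]]
press 0.6 [[0.51669074 0.00509997 0.23260938]]
press 0.4 [[4.98444724e-01 3.22466116e-04 2.05372594e-01]]
press 0.2 [[ 0.48579707 -0.00298917  0.1749316 ]]
press 0 [[ 0.47925198 -0.00470293  0.1425    ]]
```

The fit residuals are about 1 px. I'll rise, turn the tool to the stand's yaw and shut the fingers.

```bash
cat > to.py <<'E'
import sys,numpy as np
from scipy.spatial.transform import Rotation as R
from workcell import sensors
s=sensors.read_state(); M=R.from_rotvec(s["tcp_rot"]).as_matrix()
print("pos",s["tool_pos"].round(4),"F",s["wrist_force"].round(1),"t",s["time"],"yaw_y",np.degrees(np.arctan2(M[1,1],M[0,1])).round(1),"z",M[:,2].round(3))
for i in range(1,len(sys.argv),3):
    print("tool shift mm",(M.T@(np.array(sys.argv[i:i+3],float)-s["tool_pos"])*1e3).round(1))
E
python3 -m inch '[0,0,-18,0,0,-7.87,0, 0,0,-18,0,0,-7.87,0, 0,0,-18,0,0,-7.87,0, 0,0,-18,0,0,-7.87,0, 0,0,-18,0,0,-7.87,0, 0,0,-18,0,0,-7.87,0, 0,0,0,0,0,0,0, 0,0,0,0,0,0,0]' 30; python3 to.py 0.53 0.006 0.315
```

```text
time: 0.9
tool_pos: [0.2502, 0.6268, 0.3388]
tcp_rot: [0.687, -3.065, 0.0]
wrist_force: [0.4, -1.0, -0.3]
width: 0.001
grip_force: 0.0
pos [0.2502 0.6268 0.3388] F [ 0.4 -1.  -0.3] t 0.9 yaw_y 115.3 z [-0. -0. -1.]
tool shift mm [  12.1 -680.9   23.9]
```

```bash
python3 -m inch '[0,-20,0,0,0,0,0, 1,-45,0,0,0,0,0, 1,-45,0,0,0,0,0, 1,-45,0,0,0,0,0, 1,-45,0,0,0,0,0, 1,-45,0,0,0,0,0, 1,-45,0,0,0,0,0, 1,-45,0,0,0,0,0]'
python3 -m inch '[1,-45,0,0,0,0,0, 1,-45,0,0,0,0,0, 1,-45,0,0,0,0,0, 1,-45,0,0,0,0,0, 1,-45,4,0,0,0,0, 0,-45,10,0,0,0,0, 0,-40,10,0,0,0,0, 0,-16,0,0,0,0,0]'; python3 to.py 0.528 0.008 0.285
python3 - <<'E'
from workcell import viewer
import cv2
cv2.imwrite("pics/s1.png",cv2.resize(viewer.read_camera("side")[60:280,200:440,::-1],None,fx=2.6,fy=2.6))
E
```

```text
time: 1.7
tool_pos: [0.3876, 0.3192, 0.3372]
tcp_rot: [0.688, -3.063, 0.002]
wrist_force: [1.0, -0.4, -0.5]
width: -0.003
grip_force: 0.0
time: 2.5
tool_pos: [0.5227, 0.0218, 0.3114]
tcp_rot: [0.682, -3.061, -0.001]
wrist_force: [-0.6, 0.1, -0.8]
width: -0.004
grip_force: 0.0
pos [0.5227 0.0218 0.3114] F [-0.6  0.1 -0.8] t 2.5 yaw_y 115.1 z [-0.006 -0.001 -1.   ]
tool shift mm [  0.9 -14.8  26.4]
```

View pics/s1.png

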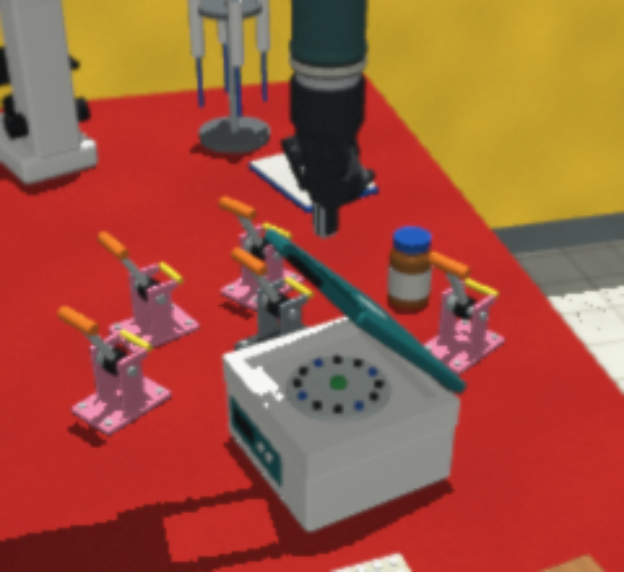

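The gripper tip at (325,230) hangs just above the raised lid. I'll descend onto it.

```bash
python3 -m inch '[0,-8,8,0,0,0,0, 0,-6,8,0,0,0,0, 0,0,6,0,0,0,0, 0,0,6,0,0,0,0, 0,0,6,0,0,0,0, 0,0,5,0,0,0,0, 0,0,5,0,0,0,0, 0,0,5,0,0,0,0]'; python3 to.py 0.495 0.0 0.22 0.475 -0.005 0.19 0.468 -0.007 0.16 0.464 -0.008 .143
```

```text
time: 3.35
tool_pos: [0.5297, 0.0125, 0.2661]
tcp_rot: [-0.693, 3.064, -0.0]
wrist_force: [-0.4, 0.2, 1.6]
width: 0.001
grip_force: 0.5
pos [0.5297 0.0125 0.2661] F [-0.4  0.2  1.6] t 3.35 yaw_y 115.5 z [ 0.  0. -1.]
tool shift mm [36.7  3.6 46.1]
tool shift mm [56.9  7.7 76.1]
tool shift mm [ 64.1   8.9 106.1]
tool shift mm [ 68.2   9.8 123.1]
```

```bash
python3 -m inch '[4,0.5,6,0,0,0,0, 5,0.5,6,0,0,0,0, 5,0.5,6,0,0,0,0, 5,0.5,6,0,0,0,0, 5,0.5,6,0,0,0,0, 4,0.5,6,0,0,0,0, 4,0.5,6,0,0,0,0, 4,0.5,6,0,0,0,0]'; python3 -m inch '[3,0.5,5,0,0,0,0, 3,0.5,5,0,0,0,0, 2,0.5,5,0,0,0,0, 2,0.5,5,0,0,0,0, 2,0.5,5,0,0,0,0, 2,0.5,5,0,0,0,0, 1,0,4,0,0,0,0, 1,0,4,0,0,0,0]'; python3 to.py 0.464 -0.008 .143
```

```text
time: 4.15
tool_pos: [0.495, 0.0003, 0.2178]
tcp_rot: [0.692, -3.064, -0.0]
wrist_force: [0.5, -0.3, 0.2]
width: -0.001
grip_force: 0.3
time: 4.95
tool_pos: [0.4795, -0.0037, 0.1799]
tcp_rot: [0.692, -3.064, -0.0]
wrist_force: [0.1, -0.2, -0.3]
width: -0.003
grip_force: 0.2
pos [ 0.4795 -0.0037  0.1799] F [ 0.1 -0.2 -0.3] t 4.95 yaw_y 115.5 z [-0.  0. -1.]
tool shift mm [15.8  2.8 36.9]
```

```bash
python3 -m inch '[2,0,4,0,0,0,0, 1,0,4,0,0,0,0, 1,0,4,0,0,0,0, 1,0,3,0,0,0,0, 1,0,3,0,0,0,0, 1,0,3,0,0,0,0, 1,0,3,0,0,0,0, 1,0,3,0,0,0,0]'; python3 -m inch '[0,0,2,0,0,0,0, 0,0,2,0,0,0,0, 0,0,2,0,0,0,0, 0,0,1,0,0,0,0, 0,0,1,0,0,0,0, 0,0,1,0,0,0,0, 0,0,1,0,0,0,0, 0,0,0,0,0,0,0]'; python3 to.py 0.464 -0.008 .143
python3 - <<'E'
from workcell import viewer
import cv2
cv2.imwrite("pics/s2.png",cv2.resize(viewer.read_camera("side")[110:270,260:400,::-1],None,fx=3.6,fy=3.6))
E
```

```text
time: 5.75
tool_pos: [0.4715, -0.0077, 0.1531]
tcp_rot: [-0.692, 3.064, -0.0]
wrist_force: [0.3, -0.4, -0.2]
width: -0.003
grip_force: 0.1
time: 6.55
tool_pos: [0.4714, -0.0076, 0.1431]
tcp_rot: [0.692, -3.064, -0.0]
wrist_force: [0.7, -0.1, -0.0]
width: -0.004
grip_force: 0.0
pos [ 0.4714 -0.0076  0.1431] F [ 0.7 -0.1 -0. ] t 6.55 yaw_y 115.5 z [-0.  0. -1.]
tool shift mm [6.9 2.8 0.1]
```

View pics/s2.png

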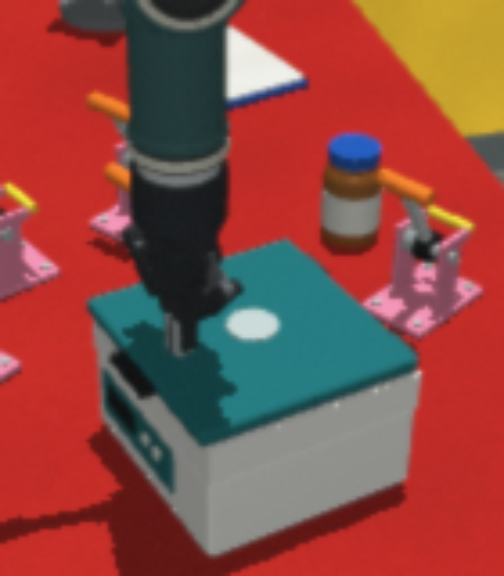

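The lid is down or nearly so, with the fingertip on it at about (180,345). I'll press on gently until it seats.

```bash
python3 -m inch '[0,0,0.5,0,0,0,0, 0,0,0.5,0,0,0,0, 0,0,0.5,0,0,0,0, 0,0,0.5,0,0,0,0, 0,0,0.5,0,0,0,0, 0,0,0.5,0,0,0,0, 0,0,0,0,0,0,0, 0,0,0,0,0,0,0]'
```

```text
time: 7.4
tool_pos: [0.4716, -0.0077, 0.1424]
tcp_rot: [-0.692, 3.064, -0.0]
wrist_force: [-6.3, -0.1, 14.1]
width: -0.003
grip_force: 6.8
```

14 N at z = 0.1424 matches the shut height of 0.1425, so the lid is seated. Next I'll lift and go behind the lever bar.

```bash
python3 -m inch '[0,0,-5,0,0,0,0, 0,0,-20,0,0,0,0, 0,0,-30,0,0,0,0, 0,0,-30,0,0,0,28, 0,0,-10,0,0,0,28, 0,0,0,0,0,0,28, 0,0,0,0,0,0,28, 0,0,0,0,0,0,28]'; python3 to.py 0.4416 0.2209 0.235 .4416 .2209 .148; python3 -c "
from workcell import sensors;print(sensors.read_state()['width']*85.4)"
```

```text
time: 8.2
tool_pos: [0.4703, -0.0075, 0.2332]
tcp_rot: [0.692, -3.061, -0.002]
wrist_force: [-0.0, -0.6, 0.3]
width: 0.327
grip_force: 0.0
pos [ 0.4703 -0.0075  0.2332] F [-0.  -0.6  0.3] t 8.2 yaw_y 115.5 z [-0.003  0.    -1.   ]
tool shift mm [-72.3 218.6  -1.6]
tool shift mm [-72.6 218.4  85.4]
27.955144859591535
```

```bash
python3 -m inch '[-10,30,0,0,0,0,28, -12,37,0,0,0,0,28, -12,37,0,0,0,0,28, -12,37,0,0,0,0,28, -12,37,0,0,0,0,28, -14,40,0,0,0,0,28, 0,0,0,0,0,0,28, 0,0,0,0,0,0,28]'; python3 -m inch '[0,0,20,0,0,0,28, 0,0,20,0,0,0,28, 0,0,20,0,0,0,28, 0,0,15,0,0,0,28, 0,0,10,0,0,0,28, 0,0,0,0,0,0,28, 0,0,0,0,0,0,28, 0,0,0,0,0,0,28]'; python3 to.py .4822 .2402 .148 .5689 .2814 .148
python3 - <<'E'
from workcell import viewer
import cv2,numpy as np
a=cv2.resize(viewer.read_camera("side")[120:240,220:370,::-1],None,fx=2.6,fy=2.6)
b=cv2.resize(viewer.read_camera("top")[150:270,190:340,::-1],None,fx=2.6,fy=2.6)
cv2.imwrite("pics/s3.png",np.hstack([a,b]))
E
```

```text
time: 9.0
tool_pos: [0.4417, 0.2205, 0.2336]
tcp_rot: [0.696, -3.06, 0.002]
wrist_force: [0.3, -0.3, 0.1]
width: 0.328
grip_force: 0.0
time: 9.8
tool_pos: [0.4437, 0.2204, 0.1514]
tcp_rot: [-0.692, 3.063, 0.0]
wrist_force: [1.5, 0.2, -0.5]
width: 0.33
grip_force: 0.0
pos [0.4437 0.2204 0.1514] F [ 1.5  0.2 -0.5] t 9.8 yaw_y 115.4 z [ 0.002  0.001 -1.   ]
tool shift mm [-43.3   1.3   3.5]
tool shift mm [-139.3    1.3    3.6]
```

View pics/s3.png

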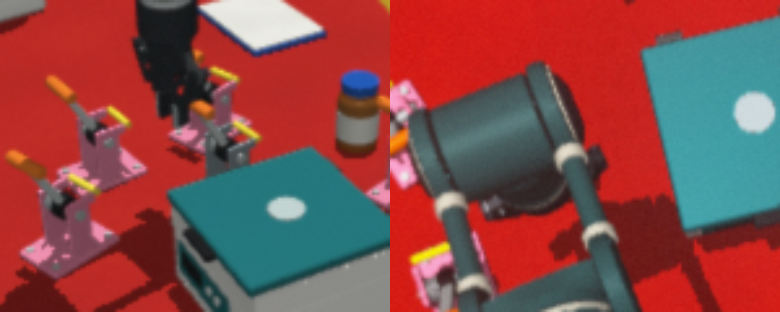

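In the side view the fingers at (170,105) are behind the orange bar at (203,110), and the lid is shut. I'll push forward.

```bash
python3 -m inch '[-5,0,0,0,0,0,28, -5,0,0,0,0,0,28, -5,0,0,0,0,0,28, -5,0,0,0,0,0,28, -5,0,0,0,0,0,28, -5,0,0,0,0,0,28, -5,0,0,0,0,0,28, 0,0,0,0,0,0,28]'; python3 -m inch '[-6,0,0,0,0,0,28, -6,0,0,0,0,0,28, -6,0,0,0,0,0,28, -6,0,0,0,0,0,28, -6,0,0,0,0,0,28, -6,0,0,0,0,0,28, -6,0,0,0,0,0,28, 0,0,0,0,0,0,28]'; python3 -m inch '[-5,0,0,0,0,0,28, -5,0,0,0,0,0,28, -5,0,0,0,0,0,28, -5,0,0,0,0,0,28, -4,0,0,0,0,0,28, -4,0,0,0,0,0,28, -3,0,0,0,0,0,28, 0,0,0,0,0,0,28]'; python3 to.py  .5689 .2814 .148
python3 - <<'E'
from workcell import viewer
import cv2
cv2.imwrite("pics/s4.png",cv2.resize(viewer.read_camera("side")[120:240,240:390,::-1],None,fx=4,fy=4))
E
```

```text
time: 10.7
tool_pos: [0.4748, 0.2354, 0.1503]
tcp_rot: [0.692, -3.064, 0.0]
wrist_force: [-2.7, -2.4, 1.6]
width: 0.328
grip_force: 1.6
time: 11.5
tool_pos: [0.513, 0.2536, 0.1502]
tcp_rot: [-0.692, 3.064, 0.0]
wrist_force: [-3.3, -2.9, 3.7]
width: 0.329
grip_force: 2.0
time: 12.3
tool_pos: [0.5378, 0.2653, 0.147]
tcp_rot: [0.691, -3.057, 0.003]
wrist_force: [-5.3, -3.7, -4.2]
width: 0.327
grip_force: 3.3
pos [0.5378 0.2653 0.147 ] F [-5.3 -3.7 -4.2] t 12.3 yaw_y 115.5 z [-0.007 -0.003 -1.   ]
tool shift mm [-35.    1.1  -1.2]
```

View pics/s4.png

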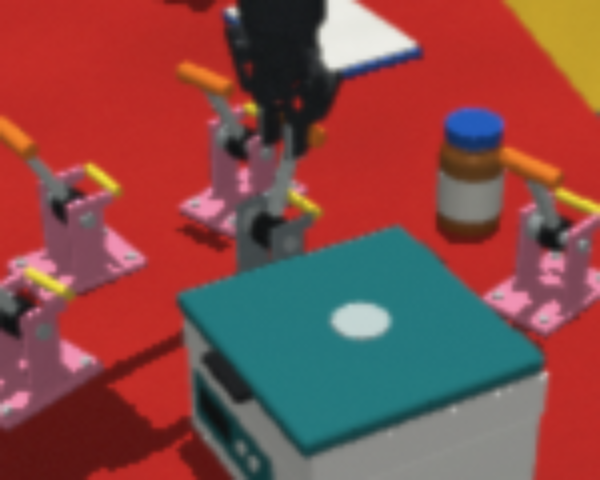

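The bar end at (315,135) is ahead of the fingers and the arm leans forward, but it is not yet at the stop. I'll continue.

```bash
python3 -m inch '[-2,0,0,0,0,0,28, -2,0,0,0,0,0,28, -2,0,0,0,0,0,28, -2,0,0,0,0,0,28, -2,0,0,0,0,0,28, 0,0,0,0,0,0,28, 0,0,0,0,0,0,28, 0,0,0,0,0,0,28]'; python3 -m inch '[-1,0,0,0,0,0,28, -1,0,0,0,0,0,28, -1,0,0,0,0,0,28, -1,0,0,0,0,0,28, -1,0,0,0,0,0,28, 0,0,0,0,0,0,28, 0,0,0,0,0,0,28, 0,0,0,0,0,0,28]'; python3 to.py  .5689 .2814 .148
```

```text
time: 13.15
tool_pos: [0.5451, 0.2692, 0.1459]
tcp_rot: [0.69, -3.054, 0.003]
wrist_force: [-7.1, -2.8, -6.7]
width: 0.331
grip_force: 4.2
time: 13.95
tool_pos: [0.5485, 0.271, 0.145]
tcp_rot: [0.689, -3.051, 0.004]
wrist_force: [-8.3, -3.1, -7.9]
width: 0.327
grip_force: 4.8
pos [0.5485 0.271  0.145 ] F [-8.3 -3.1 -7.9] t 13.95 yaw_y 115.5 z [-0.013 -0.005 -1.   ]
tool shift mm [-22.8   0.7  -3.3]
```

```bash
python3 -m inch '[-1,0,0.5,0,0,0,28, -1,0,0.5,0,0,0,28, -1,0,0.5,0,0,0,28, -1,0,0.5,0,0,0,28, 0,0,0,0,0,0,28, 0,0,0,0,0,0,28, 0,0,0,0,0,0,28, 0,0,0,0,0,0,28]'; python3 -m inch '[-1,0,0.5,0,0,0,28, -1,0,0.5,0,0,0,28, -1,0,0.5,0,0,0,28, -1,0,0.5,0,0,0,28, 0,0,0,0,0,0,28, 0,0,0,0,0,0,28, 0,0,0,0,0,0,28, 0,0,0,0,0,0,28]'; python3 to.py  .5689 .2814 .148
python3 - <<'E'
from workcell import viewer
import cv2
cv2.imwrite("pics/s5.png",cv2.resize(viewer.read_camera("side")[130:210,270:350,::-1],None,fx=7,fy=7,interpolation=cv2.INTER_CUBIC))
E
```

```text
time: 14.75
tool_pos: [0.5505, 0.2719, 0.1439]
tcp_rot: [0.688, -3.047, 0.005]
wrist_force: [-15.6, -7.4, 0.2]
width: 0.33
grip_force: 8.7
time: 15.55
tool_pos: [0.5514, 0.2723, 0.1433]
tcp_rot: [0.687, -3.042, 0.007]
wrist_force: [-27.0, -12.0, 12.0]
width: 0.331
grip_force: 14.8
pos [0.5514 0.2723 0.1433] F [-27. -12.  12.] t 15.55 yaw_y 115.5 z [-0.022 -0.01  -1.   ]
tool shift mm [-19.6   0.7  -5.1]
```

View pics/s5.png

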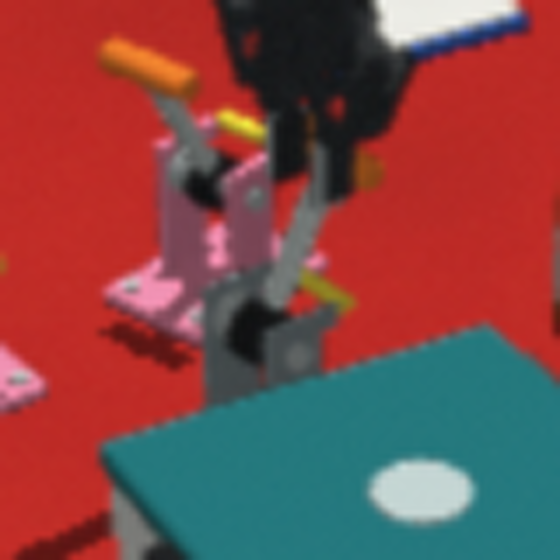

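The bar's visible end is at (370,172), ahead of the fingers. The push jumped from 9 N to 29 N within 1 mm, at the predicted stop position. I'll do one numeric check of the bar position before handing in.

Run:
```python
from h import *
from workcell import sensors
c=viewer.camera_params("side")
for a in(.35,.42,.5): print(a,proj(c,W(.5256,.2608,.443,[[.1*np.sin(a),-.03,.07+.1*np.cos(a)]])), "seen", 370/7+270,172/7+130)
print(sensors.read_state()["wrist_force"])
```

```text
0.35 [[319.97300971 154.56417864]] seen 322.85714285714283 154.57142857142858
0.42 [[321.40409951 154.62801525]] seen 322.85714285714283 154.57142857142858
0.5 [[322.97257611 154.86009922]] seen 322.85714285714283 154.57142857142858
[-26.44870638 -13.66948261  12.87724714]
```

The seen position matches the stop angle, and the push is steady.

```bash
python3 -c "
from workcell import job;print(job.finish_job())"
```

```text
the job is handed in; nothing more can be done
None
```

I lowered the lid gently until it was fully shut, then pushed the steel stand's run lever to its stop and handed the job in with the arm still holding it there, pushing at about 30 N.

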